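Stack the delivered spare-part cartons and dial in the tally

ROBOT

A 6-joint arm with a two-finger parallel gripper is mounted at the origin on the work surface. World frame = base frame: x ahead of the robot, y to its left, z up, the work surface at z = 0. Lengths are in mm, angles in degrees, forces in N, time in s.
With the tool pointing down it reaches from about 300 to 850 mm from the base axis. Payload 4.2 kg.
Tool frame: the origin (TCP) lies midway between the tips of the shut fingers; the grasp point (between the pads) lies 19 mm behind it (env.grasp_offset is the distance from the TCP to the grasp point, in mm); z points along the fingers, y is the line along which they close (so a half turn about z gives the same grasp; the last joint's range is limited). The gripper opens to 91 mm and grips with 3 to 60 N. Pads are 32 mm wide; open, the fingers measure 118 mm over their backs; the gripper's body (76 mm by 178 mm) begins 60 mm behind the grasp point.
Start: joints at [-65.489, 18.312, 89.639, -0, 72.044, -1.146], TCP at [248.971, -518.321, 213.976] pointing down, gripper open.
Joint ranges: [-177.97, 177.97], [-48.28, 115.42], [12.27, 149.76], [-77.06, 257.06], [2.81, 150.46], [-146.56, 146.56]. Speed limits (degrees/s): [147.25, 147.25, 180, 180, 180, 180].

INTERFACE

Orientations are given as [roll, pitch, yaw] about the fixed x, y, z axes, in that order (R = Rz(yaw) Ry(pitch) Rx(roll)).
In Python, from workcell import env, optics gives the robot as it stands. The module is installed in compiled form; this text tells all that it offers.
- The arm moves only by the tool send_rows, never from a script. Its argument "targets" is a list that holds one entry, the list of rows, each a list of 7 numbers: the turn, a rotation vector about the world's x, y, z scaled (see below), then the shift along the world's x, y, z scaled (see below), then the closure, from -1 (fully open) to 1 (shut). In form: [[[rx, ry, rz, x, y, z, gripper], ...]]. A call has 1 to 12 rows; each row shifts and turns the commanded pose from where the row before left it; what a row does not reach is not made up. The controller multiplies each number of a shift by 0.2 m and each number of a turn by pi/2 rad. A row lasts 1/10 s, in which the tool goes at most 50 mm and 8.59 degrees, less where a joint would pass 70% of its speed; a pose out of reach is approached as far as the arm can. A call with a number of a shift or a turn outside -1 to 1 is refused whole. A call with a gripper value outside its range is refused whole. The fingers move at their own pace and stop on an object; "grip_force" is the grip in N (left out, the last holds). Time passes only in rows, so rows that do not move let the fingers close. It gives the time, the measured TCP pose, the force, the opening and the grip force at its end, in the units of the state.
- env.state(): the state, without advancing time (a new reading comes with each control period).
- optics.grab_frame(name): name is "scene" or "side" or "wrist"; returns (picture, depth): 420x560x3 uint8, red, green, blue; 420x560 float32, mm along the optical axis (not along the pixel's ray), 0 where there is no reading.
- optics.camera_info(name): a dict with "camera_matrix" (3x3 intrinsics, pixels), "R" (3x3) and "t" (3): a world point X has camera coordinates R X + t; the wrist camera has in their place "mount" (4x4, takes a point from camera to tool coordinates, whose origin is the TCP and whose axes are the flange's). Camera axes: x right, y down, z forward; pixel columns grow to the right and rows downward; lengths in mm; the calibration is good to about 2 mm. A picture is of the moment at which its call begins: read the wrist's pose just before it. camera_info takes no time and is no camera call.
- env.job_done(): hands the job in; it is judged then, once.
Trained networks look in the newest picture that a camera, given by its name, has taken for a name from the list of things; names that differ only in an ending like _2 or _b are one class to them, and where a whole thing is asked for, a point or a joint stands for the part that bears it (a point fixed in the world has none). Each returns a list of dicts, best first, with "conf" (0 to 1); they miss things now and then, are a little off and sometimes report something else, mostly with a low value. They report only what shows in the picture. A call takes as long as a camera call. They do not tell look-alikes from the thing itself.
- optics.silhouettes(camera, name): "mask" (420x560 bool, what is visible of it) and "at" ([column, row] in pixels, amid what is visible of it).
- optics.place_of(camera, name): "at" ([column, row] in pixels: a listed point, or the origin of a listed thing).
The state is a dict: "time_s": time; "qpos": joint angles; "qvel": joint speeds; "effort": joint torques, N m; "ee_pos": TCP position; "ee_rot": TCP orientation; "force": force on the tool from outside, world axes, zero at the start; "torque": the same for the moment, N m; "gripper_width": finger opening in mm; "gripper_force": force on a finger pad.
Only numpy, scipy, OpenCV 4.12 (cv2) and the standard library are available. Lean on these libraries where they do the work, as an engineer would, in place of code of your own. Each camera call takes 0.05 s, during which the arm holds its last target. There are 200 camera calls.

TASK

Stack all the cartons from the rubber mat into one square, upright column on the plywood stand: each lying flat inside the yellow rectangle's outline, long side along the stand's long side, faces flush with the one below. Only when all of them are stacked, roll the tally counter's wheel until the number of cartons in the column stands centred in its window. Leave the other things on the bench alone, and put right anything that slips or gets knocked on the way.

Things in the scene. Friction and masses are not known exactly. Their poses are not given: they have to be found in the camera images.
- carton1: closed cardboard carton with one red band near one end and red end labels, 104 mm long (its x), 46 x 46 mm square section, about 0.2 kg, at first lying on the mat. Origin at its centre, 23 mm above what it lies on. Cartons differ only in colour; any of the four long faces may be up. None at the very start: absent from this job; None later: the fingers hold it.
- carton2: closed cardboard carton with one blue band near one end and blue end labels, 104 mm long (its x), 46 x 46 mm square section, about 0.2 kg, at first lying on the mat. Origin at its centre, 23 mm above what it lies on. Cartons differ only in colour; any of the four long faces may be up. None at the very start: absent from this job; None later: the fingers hold it.
- carton3: closed cardboard carton with one green band near one end and green end labels, 104 mm long (its x), 46 x 46 mm square section, about 0.2 kg, at first lying on the mat. Origin at its centre, 23 mm above what it lies on. Cartons differ only in colour; any of the four long faces may be up. None at the very start: absent from this job; None later: the fingers hold it.
- carton4: closed cardboard carton with one yellow band near one end and yellow end labels, 104 mm long (its x), 46 x 46 mm square section, about 0.2 kg, at first lying on the mat. Origin at its centre, 23 mm above what it lies on. Cartons differ only in colour; any of the four long faces may be up. None at the very start: absent from this job; None later: the fingers hold it.
- carton5: closed cardboard carton with one orange band near one end and orange end labels, 104 mm long (its x), 46 x 46 mm square section, about 0.2 kg, at first lying on the mat. Origin at its centre, 23 mm above what it lies on. Cartons differ only in colour; any of the four long faces may be up. None at the very start: absent from this job; None later: the fingers hold it.
- carton6: closed cardboard carton with one white band near one end and white end labels, 104 mm long (its x), 46 x 46 mm square section, about 0.2 kg, at first lying on the mat. Origin at its centre, 23 mm above what it lies on. Cartons differ only in colour; any of the four long faces may be up. None at the very start: absent from this job; None later: the fingers hold it.
- mat: fixed black rubber mat 300 (x) x 370 (y) x 3 mm on which the cartons have been delivered. Origin: centre of its underside, on the bench.
- stand: fixed low plywood stand, 160 (x) x 100 (y) mm, flat top 16 mm above the bench, with a thin painted yellow rectangle (118 x 60 mm) on it round the place of the column. Origin: centre of its underside; its x is the long way.
- stand_top (a point): centre of the stand's top and of the yellow rectangle, 16 mm above the bench; the stack's centre line. A carton lying in the n-th layer has its centre 23 + 46 (n-1) mm above this point.
- tally: fixed tally counter: green housing 150 (x) x 80 (y) x 50 mm high, from whose top the upper part of an upright digit wheel stands out. Origin: centre of its underside. Its own +x side (away from the robot at yaw 0) carries the reading window.
- wheel_axle (a point): centre of the digit wheel, 58 mm above the bench; its axle runs along the tally's own y. The wheel is 28 mm thick, flat faces at y = +-14 mm; white digit drum of radius 46 mm, black knurled rim of radius 50 mm on the +y side. Axle bearings (15.5 to 22.5 mm to either side) reach 6 mm above this point; otherwise the housing top is 8 mm below it.
- wheel_top (a point): topmost point of the knurled wheel, 50 mm above the axle (fixed to the tally, does not turn). Here the wheel can be pinched across its flat faces from above, finger tips 20 to 30 mm below this point, and rolled round the axle in strokes of about 1 rad, let go and taken again; or rolled by its knurled edge.
- window (a point): centre of the reading window, a yellow frame 36 mm wide and 29 mm high close before the wheel's rim, 55 mm from the axle and 22 degrees above its level on the tally's own +x side, 4 mm towards its -y. The frame's edge nearest the robot is 43 mm ahead of the axle (along the tally's x), its top 35 mm above the axle.
- wheel (a joint): turn of the digit wheel, rad. Digits 0 to 9 are 36 degrees apart; digit d is centred in the window at d x 0.6283 rad. Grows as the wheel's top moves towards the tally's own +x (towards the window). Stops at -0.1 and 5.8 rad. Plain friction of about 0.05 N m, no clicks; stays where left. Starts between 7 and 9.
- paint_can: bystander: upright steel can with a blue label, 90 mm across, 110 mm high, origin centre of underside
- tin: bystander: small upright grey tin, 60 mm across, 60 mm high, origin centre of underside
- hub: bystander: dark steel wheel hub lying flat, 130 mm across, 34 mm high, origin centre of underside
Mind the look-alikes: they are no part of the job. What is shaped like the carton1 but purple or turquoise is not meant.

How it is judged (in metres and radians):
On the way, in this order (a step that is already met when the one before it is completed fails the run):
1. all cartons of this job stand in one square column on the stand, let go (horizontal distance between each of carton1, carton2, carton3, carton4, carton5, carton6 and stand_top below 0.01 m and angle between the x axis of each of carton1, carton2, carton3, carton4, carton5, carton6 and the x axis of stand, either way round below 0.1 rad and linear speed of each of carton1, carton2, carton3, carton4, carton5, carton6 below 0.06 m/s and contact force between the fingers and carton1 below 0.3 N and contact force between the fingers and carton2 below 0.3 N and contact force between the fingers and carton3 below 0.3 N and contact force between the fingers and carton4 below 0.3 N and contact force between the fingers and carton5 below 0.3 N and contact force between the fingers and carton6 below 0.3 N), for 0.2 s.
2. the tally wheel shows the number of cartons in the finished column (horizontal distance between each of carton1, carton2, carton3, carton4, carton5, carton6 and stand_top below 0.01 m and angle between the x axis of each of carton1, carton2, carton3, carton4, carton5, carton6 and the x axis of stand, either way round below 0.1 rad and ((value of joint wheel between 2.3833 and 2.6433 rad and height (world z) of any of carton1, carton2, carton3, carton4, carton5, carton6 above 0.157 m and height (world z) of each of carton1, carton2, carton3, carton4, carton5, carton6 below 0.197 m) or (value of joint wheel between 3.0116 and 3.2716 rad and height (world z) of any of carton1, carton2, carton3, carton4, carton5, carton6 above 0.203 m and height (world z) of each of carton1, carton2, carton3, carton4, carton5, carton6 below 0.243 m) or (value of joint wheel between 3.6399 and 3.8999 rad and height (world z) of any of carton1, carton2, carton3, carton4, carton5, carton6 above 0.249 m and height (world z) of each of carton1, carton2, carton3, carton4, carton5, carton6 below 0.289 m))), for 0.2 s.
At the end, for the whole second after the job is handed in: All cartons in one column on the stand, each centre within 10 mm horizontally of the stand's centre, long axis within 0.10 rad of the stand's; wheel within 0.13 rad of the digit equal to the number of cartons; can and tin upright, no bystander moved 50 mm (all of step 2 and distance of each of paint_can, tin, hub from where it was at the start of the episode below 0.05 m and angle between each of paint_can, tin's own z axis and vertical below 0.2 rad); the robot touches nothing.
It fails at once if the robot pushes the paint can (contact force between any of the fingers, the arm and paint_can above 4 N).
It fails at once if the robot pushes the tin (contact force between any of the fingers, the arm and tin above 4 N).
It fails at once if the robot pushes the hub (contact force between any of the fingers, the arm and hub above 4 N).
Of carton1, carton2, carton3, carton4, carton5, carton6 only 4 to 6 are there at a start; the rules pass over those that are not, and their reading is None.
At some moment in a run one of carton1, carton2, carton3, carton4, carton5, carton6 may be knocked a few centimetres aside while the robot is not near it.
Once in a run the grip may slacken for a moment while it holds something.
It also fails if it takes over 210 s, if anything falls off the work surface, if the arm or the gripper's body presses on something with over 40 N, if the wrist force passes 120 N, or if a joint passes its speed limit or range.

## Working session

There is one attempt and no reset: what is moved stays moved. The work goes in short steps, Python scripts to look and compute and a tool call to move; the robot and the scene stay as the last step left them, time stands still between calls to the robot, and variables do not carry over. Pictures are saved under pics/ and viewed, at most 14 in all, crops included, and the job is handed in when it is done.

Besides the shell and the picture viewer there is one more tool, called as name(argument=value, ...), one argument or row to a line, values as JSON. send_rows: Moves the arm, as the interface text tells. Its arguments: {"type":"object","properties":{"targets":{"type":"array"},"grip_force":{"type":"number"}},"required":["targets"]}

```bash
mkdir -p pics
cat > h.py <<'E'
import numpy as np, cv2
from workcell import env, optics
from scipy.spatial.transform import Rotation as Ro
def save(n,f,crop=None,s=1):
    p,d=optics.grab_frame(n); q=p
    if crop: q=p[crop[1]:crop[3],crop[0]:crop[2]]
    cv2.imwrite('pics/'+f,cv2.cvtColor(cv2.resize(q,None,fx=s,fy=s,interpolation=cv2.INTER_CUBIC),cv2.COLOR_RGB2BGR)); return p,d
def cloud(n,d,st=None):
    c=optics.camera_info(n);K=np.array(c['camera_matrix'])
    v,u=np.mgrid[:420,:560]
    P=np.stack([(u-K[0,2])/K[0,0]*d,(v-K[1,2])/K[1,1]*d,d],-1).astype(float)
    if n=='wrist':
        st=st or env.state();M=np.array(c['mount']);P=P@M[:3,:3].T+M[:3,3]
        return P@Ro.from_euler('xyz',st['ee_rot'],degrees=True).as_matrix().T+np.array(st['ee_pos'])
    return (P-np.array(c['t']))@np.array(c['R'])
def pix(n,X):
    c=optics.camera_info(n);K=np.array(c['camera_matrix']);q=np.array(c['R'])@X+np.array(c['t']);q=K@q;return q[:2]/q[2]
E
python3 - <<'E'
from h import *
s=env.state();print({k:np.round(v,2) for k,v in s.items()},env.grasp_offset)
for n in ('scene','side'):
    p,d=save(n,n+'0.png'); c=optics.camera_info(n); print(n,np.round(-np.array(c['R']).T@c['t']),np.round(c['R'],2).tolist(),c['camera_matrix'][0][0])
    np.savez(n+'0',p=p,d=d)
E
```

```text
{'time_s': np.float64(0.0), 'qpos': array([-65.49,  18.35,  89.71,   0.  ,  72.04,  -1.15]), 'qvel': array([ 0.01,  0.04, -0.  ,  0.12, -0.04, -0.01]), 'effort': array([  0.  , -41.25, -23.2 ,   0.07,   0.05,  -0.  ]), 'ee_pos': array([ 248.76, -517.85,  213.13]), 'ee_rot': array([-179.9 ,   -0.  ,   25.66]), 'force': array([-0.22,  0.28,  0.28]), 'torque': array([ 0.02, -0.06,  0.04]), 'gripper_force': np.float64(0.0), 'gripper_width': np.float64(91.23)} 18.8
scene [1145.  605.  963.] [[-0.73, 0.69, -0.01], [0.51, 0.54, -0.67], [-0.45, -0.49, -0.74]] 408.9715484894158
side [ 600. 1136.  708.] [[-1.0, -0.02, -0.02], [0.01, 0.5, -0.87], [0.02, -0.87, -0.5]] 457.8432739597239
```

Run:
```python
import cv2,numpy as np
a=cv2.imread('pics/scene0.png');b=cv2.imread('pics/side0.png')
cv2.imwrite('pics/both.png',cv2.resize(np.vstack([a,b]),(800,1200))[:600]);cv2.imwrite('pics/both2.png',cv2.resize(b,(800,600)))
```

```text
(no output)
```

View pics/both.png

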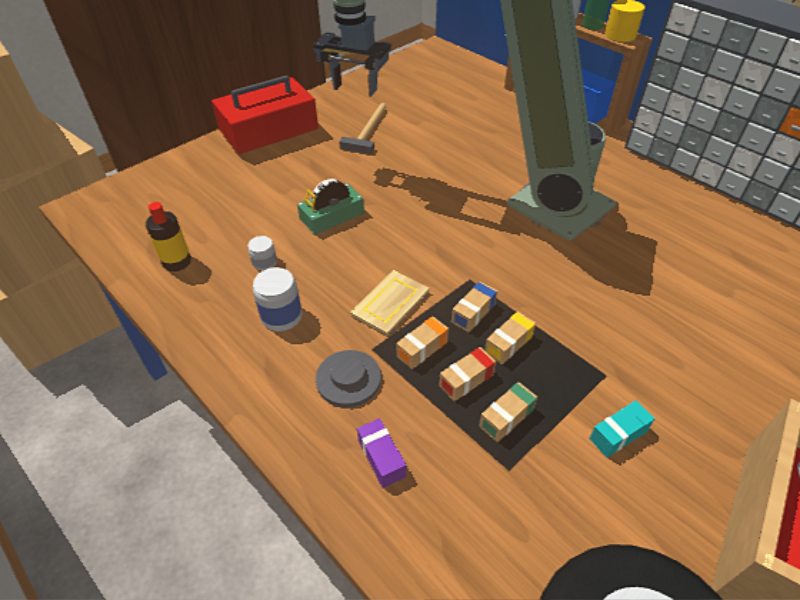

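View pics/both2.png

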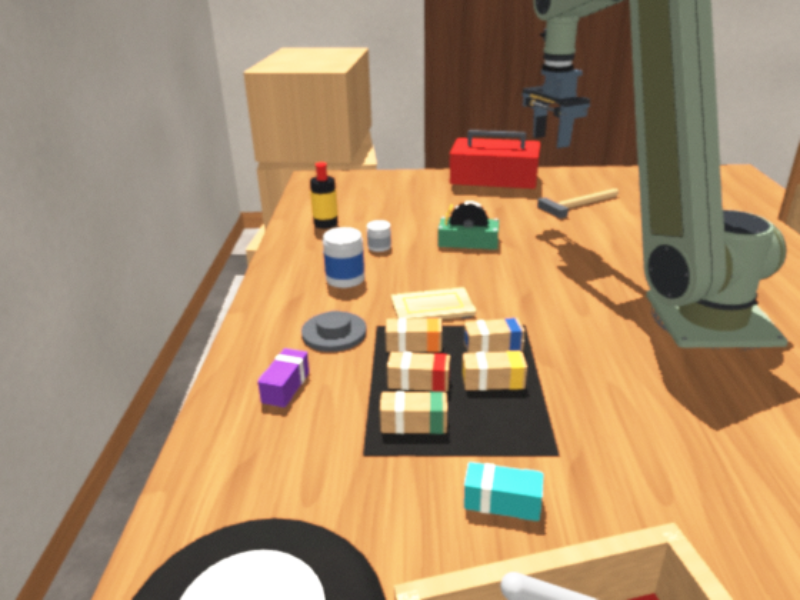

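Picture shows five cartons on the mat: in the scene view blue (475,307), orange (422,343), yellow (511,337), red (467,373), green (508,411). The purple (382,453) and turquoise (622,428) ones are look-alikes off the mat. The stand is at (390,300) and the tally at (331,207).

```bash
cat >> h.py <<'E'
def tops(P,z0,z1,reg):
    """footprints of top faces in z band; returns list of (centre,zmed,len,wid,yaw of long side)"""
    x0,x1,y0,y1=reg
    m=(P[...,2]>z0)&(P[...,2]<z1)&(P[...,0]>x0)&(P[...,0]<x1)&(P[...,1]>y0)&(P[...,1]<y1)
    n,l=cv2.connectedComponents(cv2.morphologyEx(m.astype(np.uint8),cv2.MORPH_OPEN,np.ones((2,2))))
    out=[]
    for i in range(1,n):
        Q=P[l==i]
        if len(Q)<60: continue
        z=np.median(Q[:,2]);(c,(w,h),a)=cv2.minAreaRect(Q[:,:2].astype(np.float32))
        if w<h: w,h=h,w;a+=90
        a=(a+90)%180-90
        v,u=np.where(l==i)
        out.append((np.round(c,1),round(z,1),round(w,1),round(h,1),round(a,1),len(Q),(int(u.mean()),int(v.mean()))))
    return out
E
python3 - <<'E'
from h import *
for n in ('scene','side'):
    f=np.load(n+'0.npz');P=cloud(n,f['d'])
    print(n,'cartons');[print(o) for o in tops(P,44,54,(150,850,-400,500))]
    print('stand');[print(o) for o in tops(P,11,20,(150,850,-350,150))]
    m=tops(P,1.5,4.5,(200,800,-100,400));[print('mat',o) for o in m if o[5]>1500]
    hh=f['p'].astype(int)
    print('green');g=(hh[...,1]>hh[...,0]+25)&(hh[...,1]>hh[...,2]+10)&(P[...,2]>44)&(P[...,2]<56)&(P[...,1]<0)
    Q=P[g].astype(np.float32);print(len(Q),cv2.minAreaRect(Q[:,:2]) if len(Q) else '',np.median(Q[:,2]))
    for k in ('wheel_axle','wheel_top','window','stand_top','paint_can','tin','hub'):
        r=optics.place_of(n,k)[:1]
        for o in r:
            u,v=np.round(o['at']).astype(int);print(k,o,np.round(P[v,u]))
E
```

```text
scene cartons
(array([810.9,  68.9]), np.float64(49.8), 1254.6, 147.0, 51.3, 294, (233, 145))
(array([777.5, 314. ]), np.float64(49.0), 934.0, 81.8, 33.3, 398, (332, 211))
(array([780.3, 369.9]), np.float64(48.9), 864.0, 82.7, 27.3, 465, (358, 232))
(array([871.1, 315.1]), np.float64(49.0), 792.1, 94.1, 39.8, 480, (295, 236))
(array([857.9, 370.9]), np.float64(49.0), 734.8, 96.5, 31.6, 541, (327, 258))
(array([851.3, 428.8]), np.float64(48.8), 680.3, 82.1, 24.0, 625, (356, 285))
(array([790.3, 521.1]), np.float64(45.6), 727.0, 60.6, 8.5, 407, (435, 296))
(array([949.8, 391.1]), np.float64(46.3), 574.4, 73.7, 54.8, 532, (267, 312))
stand
(array([851.9, 219.5]), np.float64(16.3), 954.2, 165.1, 42.9, 1175, (273, 211))
(array([958.1, 280.4]), np.float64(14.3), 738.4, 125.0, 50.4, 901, (244, 266))
greenTraceback (most recent call last):
  File "<stdin>", line 9, in <module>
cv2.error: OpenCV(4.12.0) /io/opencv/modules/imgproc/src/convhull.cpp:143: error: (-215:Assertion failed) total >= 0 && (depth == CV_32F || depth == CV_32S) in function 'convexHull'
```

```bash
sed -i 's/cv2.minAreaRect(Q\[:,:2\].astype(np.float32))/cv2.minAreaRect(np.ascontiguousarray(Q[:,:2],dtype=np.float32))/' h.py
python3 - <<'E'
from h import *
for n in ('scene','side'):
    f=np.load(n+'0.npz');P=cloud(n,f['d'])
    print(n,'cartons');[print(o) for o in tops(P,44,54,(150,850,-400,500))]
    print('stand');[print(o) for o in tops(P,11,20,(150,850,-350,150))]
    [print('mat',o) for o in tops(P,1.5,4.5,(200,800,-100,400)) if o[5]>1500]
    hh=f['p'].astype(int)
    g=(hh[...,1]>hh[...,0]+25)&(hh[...,1]>hh[...,2]+10)&(P[...,2]>44)&(P[...,2]<56)&(P[...,1]<0)
    Q=np.ascontiguousarray(P[g][:,:2],dtype=np.float32);print('green',len(Q),cv2.minAreaRect(Q) if len(Q) else '')
    for k in ('wheel_axle','wheel_top','window','stand_top','paint_can','tin','hub'):
        for o in optics.place_of(n,k)[:1]:
            u,v=np.round(o['at']).astype(int);print(k,np.round(o['at']),round(o['conf'],2),np.round(P[v,u]))
E
```

```text
scene cartons
(array([810.9,  68.9]), np.float64(49.8), 1254.6, 147.0, 51.3, 294, (233, 145))
(array([777.5, 314. ]), np.float64(49.0), 934.0, 81.8, 33.3, 398, (332, 211))
(array([780.3, 369.9]), np.float64(48.9), 864.0, 82.7, 27.3, 465, (358, 232))
(array([871.1, 315.1]), np.float64(49.0), 792.1, 94.1, 39.8, 480, (295, 236))
(array([857.9, 370.9]), np.float64(49.0), 734.8, 96.5, 31.6, 541, (327, 258))
(array([851.3, 428.8]), np.float64(48.8), 680.3, 82.1, 24.0, 625, (356, 285))
(array([790.3, 521.1]), np.float64(45.6), 727.0, 60.6, 8.5, 407, (435, 296))
(array([949.8, 391.1]), np.float64(46.3), 574.4, 73.7, 54.8, 532, (267, 312))
stand
(array([851.9, 219.5]), np.float64(16.3), 954.2, 165.1, 42.9, 1175, (273, 211))
(array([958.1, 280.4]), np.float64(14.3), 738.4, 125.0, 50.4, 901, (244, 266))
green 159 ((466.77691650390625, -379.6064758300781), (80.1191635131836, 150.49588012695312), 81.87023162841797)
wheel_axle [233. 141.] 0.8 [ 470. -359.   61.]
wheel_top [228. 129.] 0.8 [ 472. -378.  104.]
window [219. 140.] 0.66 [ 518. -374.   83.]
stand_top [274. 206.] 0.78 [552. -58.  17.]
pai
[... 884 characters left out ...]
(13.9), 1247.1, 169.6, -87.8, 905, (303, 213))
(array([713.5, 570.5]), np.float64(12.1), 1147.0, 126.8, -84.9, 375, (234, 233))
(array([588.7, 116.4]), np.float64(12.5), 77.9, 17.0, 10.3, 67, (295, 242))
(array([432. , 118.3]), np.float64(12.2), 90.1, 19.1, 20.6, 73, (352, 243))
green 216 ((468.23944091796875, -365.5560302734375), (80.35640716552734, 144.97125244140625), 82.34297180175781)
wheel_axle [328. 154.] 0.89 [ 467. -365.   61.]
wheel_top [329. 143.] 0.67 [ 465. -368.  102.]
window [313. 150.] 0.91 [ 520. -368.   76.]
stand_top [302. 213.] 0.85 [567. -35.  15.]
paint_can [241. 195.] 0.77 [ 758. -142.   21.]
tin [264. 171.] 0.81 [ 694. -321.   19.]
hub [234. 234.] 0.6 [758.  76.  16.]
```

```bash
sed -i 's/np.ones((2,2))))/np.ones((3,3)))*m)/; s/n,l=cv2.connectedComponents(\(.*\)$/n,l=cv2.connectedComponents((\1.astype(np.uint8))/; s/.astype(np.uint8))$/.astype(np.uint8))/' h.py; grep -n connectedC h.py
python3 - <<'E'
from h import *
for n in ('scene','side'):
    f=np.load(n+'0.npz');P=cloud(n,f['d'])
    print(n,'cartons');[print(o) for o in tops(P,44,54,(150,850,-300,500))]
    print('stand');[print(o) for o in tops(P,11,20,(150,850,-350,150))]
    [print('mat',o) for o in tops(P,1.5,4.5,(200,800,-100,400)) if o[5]>1500]
print(np.round(optics.camera_info('wrist')['mount'],3), optics.camera_info('wrist')['camera_matrix'])
E
```

```text
22:    n,l=cv2.connectedComponents((cv2.morphologyEx(m.astype(np.uint8),cv2.MORPH_OPEN,np.ones((3,3)))*m).astype(np.uint8))
scene cartons
(array([454.9,  97.3]), np.float64(49.3), 107.4, 46.7, 8.6, 380, (331, 209))
(array([467.8, 205.4]), np.float64(49.1), 107.9, 47.7, 1.6, 452, (357, 231))
(array([605.2,  90. ]), np.float64(49.3), 106.9, 48.2, 0.5, 478, (294, 235))
(array([597.2, 204.7]), np.float64(49.1), 104.5, 49.0, -6.0, 522, (326, 257))
(array([605.8, 315.3]), np.float64(49.0), 106.1, 47.5, -1.4, 603, (355, 284))
(array([453.2, 486.6]), np.float64(46.5), 51.2, 22.5, 17.5, 73, (445, 288))
(array([829.6, 214.3]), np.float64(46.6), 104.2, 43.2, 79.2, 470, (266, 311))
stand
(array([566.3, -49.6]), np.float64(16.5), 163.5, 102.2, 10.0, 1122, (272, 210))
(array([764.6,  41.4]), np.float64(14.6), 130.7, 125.3, 48.3, 891, (243, 265))
side cartons
(array([605.5,  93.4]), np.float64(47.2), 101.9, 52.9, -1.5, 367, (289, 227))
(array([454.5, 101.4]), np.float64(47.2), 104.5, 51.0, 6.4, 373, (345, 228))
(array([596.3, 209.2]), np.float64(47.1), 103.7, 51.4, -6.1, 488, (293, 252))
(array([465.5, 208.6]), np.float64(47.0), 103.3, 52.3, 2.0, 481, (346, 252))
(array([605.6, 319. ]), np.float64(47.2), 103.2, 51.1, -2.5, 608, (289, 281))
stand
(array([565.3, -45.4]), np.float64(14.0), 160.9, 106.0, 10.4, 895, (302, 212))
(array([755.5,  88.2]), np.float64(12.7), 64.5, 34.7, 13.1, 115, (234, 236))
[[ 1.00000e-03 -9.68000e-01 -2.50000e-01  7.13940e+01]
 [ 1.00000e+00  1.00000e-03  1.00000e-03  1.40500e+00]
 [-0.00000e+00 -2.50000e-01  9.68000e-01 -1.71152e+02]
 [ 0.00000e+00  0.00000e+00  0.00000e+00  1.00000e+00]] [[313.11860577   0.         272.61470973]
 [  0.         313.11860577 202.83181996]
 [  0.           0.           1.        ]]
```

send_rows(
  targets=[
    [[0,0,-0.026,0.08,0.17,0.035,-1],[0,0,-0.026,0.08,0.17,0.035,-1],[0,0,-0.026,0.08,0.17,0.035,-1],[0,0,-0.026,0.08,0.17,0.035,-1],[0,0,-0.026,0.08,0.17,0.035,-1],[0,0,-0.026,0.08,0.17,0.035,-1],[0,0,-0.026,0.08,0.17,0.035,-1],[0,0,-0.026,0.08,0.17,0.035,-1],[0,0,-0.026,0.08,0.17,0.035,-1],[0,0,-0.026,0.08,0.17,0.035,-1],[0,0,-0.025,0.08,0.17,0,-1],[0,0,0,0.08,0.17,0,-1]],
  ],
)

```text
time_s: 2.0
ee_pos: [441.5, -108.9, 284.5]
ee_rot: [180.0, -0.1, -0.0]
force: [0.3, -0.7, -0.1]
gripper_width: 91.0
gripper_force: 0.0
```

send_rows(
  targets=[
    [[0,0,0,0.08,0.17,0,-1],[0,0,0,0.08,0.17,0,-1],[0,0,0,0.08,0.17,0,-1],[0,0,0,0.08,0.17,0,-1],[0,0,0,0.08,0.17,0,-1],[0,0,0,0.08,0.17,0,-1],[0,0,0,0,0,0,-1],[0,0,0,0,0,0,-1]],
  ],
)

```text
time_s: 2.8
ee_pos: [536.9, 94.1, 283.6]
ee_rot: [180.0, 0.1, 0.1]
force: [-0.5, -0.6, -0.3]
gripper_width: 91.1
gripper_force: 0.0
```

Run:
```python
from h import *
s=env.state();print(s['time_s'],np.round(s['ee_pos'],1),np.round(s['ee_rot'],2),np.round(s['qpos'],1))
p,d=save('wrist','w1.png');P=cloud('wrist',d,s)
[print(o) for o in tops(P,44,54,(150,780,-300,400))]
print('stand');[print(o) for o in tops(P,11,20,(350,750,-250,100))]
```

```text
2.8 [536.9  94.1 283.6] [1.7995e+02 6.0000e-02 1.0000e-01] [ 8.8 13.6 86.3 -0.  80.2 98.7]
(array([ 726.7, -166.8]), np.float64(49.3), 54.7, 10.7, 57.9, 237, (493, 16))
(array([605.6, 316.2]), np.float64(49.3), 103.8, 48.1, -1.1, 3261, (95, 122))
(array([605.6,  90.3]), np.float64(49.4), 103.0, 45.6, -0.2, 3087, (274, 122))
(array([596.6, 206.4]), np.float64(49.3), 104.1, 47.0, -6.0, 3122, (183, 129))
(array([468.7, 205.5]), np.float64(49.2), 98.6, 46.5, 2.1, 1550, (193, 218))
(array([462.3,  98.6]), np.float64(49.2), 89.3, 46.2, 7.7, 2028, (268, 230))
stand
(array([724.5,  39.6]), np.float64(14.4), 119.4, 50.9, 89.9, 2756, (313, 26))
(array([ 729.6, -162.3]), np.float64(15.6), 51.2, 9.0, 51.2, 170, (473, 22))
(array([565.5, -49.1]), np.float64(16.3), 160.1, 100.7, 10.8, 8327, (374, 150))
```

View pics/w1.png

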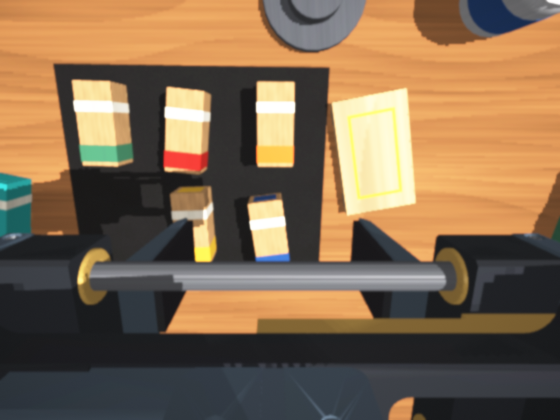

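Orange (274,122), red (187,130), green (101,122), yellow (195,225) and blue (268,228) on the mat are the job's five cartons (each with a coloured band). The turquoise one at (12,205) is off the mat and not meant. The stand is at (374,150). Orange goes first.

send_rows(
  targets=[
    [[0,0,0,0.069,-0.003,-0.2,-1],[0,0,0,0.069,-0.003,-0.2,-1],[0,0,0,0.069,-0.003,-0.2,-1],[0,0,0,0.069,-0.003,-0.2,-1],[0,0,0,0.069,-0.003,-0.2,-1],[0,0,0,0,0,-0.12,-1],[0,0,0,0,0,-0.12,-1],[0,0,0,0,0,-0.12,-1],[0,0,0,0,0,0,1],[0,0,0,0,0,0,1],[0,0,0,0,0,0,1],[0,0,0,0,0,0,1]],
  ],
  grip_force=30,
)

```text
time_s: 4.05
ee_pos: [607.0, 90.5, 13.7]
ee_rot: [-180.0, -0.2, -0.0]
force: [0.0, 0.5, 0.3]
gripper_width: 62.0
gripper_force: 0.0
```

send_rows(
  targets=[
    [[0,0,0,0,0,0,1],[0,0,0,0,0,0,1],[0,0,0,0,0,0,1],[0,0,0,0,0,0,1],[0,0,0,0,0,0.1,1],[0,0,0,0,0,0.2,1],[0,0,0,0,0,0,1]],
  ],
)

```text
time_s: 4.75
ee_pos: [609.3, 91.1, 76.3]
ee_rot: [-179.9, -0.5, 0.0]
force: [0.6, 0.3, -1.6]
gripper_width: 45.8
gripper_force: 30.0
```

send_rows(
  targets=[
    [[0,0,0.02,-0.034,-0.116,0,1],[0,0,0.02,-0.034,-0.116,0,1],[0,0,0.02,-0.034,-0.116,0,1],[0,0,0.02,-0.034,-0.116,0,1],[0,0,0.02,-0.034,-0.116,0,1],[0,0,0.016,-0.034,-0.116,0,1],[0,0,0,0,0,0,1],[0,0,0,0,0,-0.1,1],[0,0,0,0,0,0,1],[0,0,0,0,0,0,1]],
  ],
)

```text
time_s: 5.75
ee_pos: [564.7, -47.9, 51.2]
ee_rot: [-180.0, 0.1, 10.5]
force: [0.4, 1.4, -1.4]
gripper_width: 46.0
gripper_force: 30.0
```

Run:
```python
from h import *
s=env.state();print(s['time_s'],np.round(s['ee_pos'],1),np.round(s['ee_rot'],2),np.round(s['qvel'],1),s['gripper_width'])
```

```text
5.75 [564.7 -47.9  51.2] [-1.7996e+02  1.1000e-01  1.0470e+01] [ 0.  -0.9 -1.2 -0.  -0.2 -0.1] 46.001590594158245
```

send_rows(
  targets=[
    [[0,0,0,0.002,-0.003,-0.08,1],[0,0,0,0,0,-0.04,1],[0,0,0,0,0,-0.01,1],[0,0,0,0,0,0,1],[0,0,0,0,0,0,-0.5],[0,0,0,0,0,0,-0.5],[0,0,0,0,0,0,-1],[0,0,0,0,0,0,-1],[0,0,0,0,0,0.1,-1],[0,0,0,0,0,0.2,-1]],
  ],
)

```text
time_s: 6.75
ee_pos: [563.2, -48.9, 83.9]
ee_rot: [-179.9, 0.4, 10.4]
force: [-0.3, 0.6, 0.2]
gripper_width: 90.0
gripper_force: 0.0
```

send_rows(
  targets=[
    [[0,0,-0.019,-0.02,0.1,0.2,-1],[0,0,-0.019,-0.02,0.1,0.2,-1],[0,0,-0.019,-0.02,0.1,0.2,-1],[0,0,-0.019,-0.02,0.1,0.2,-1],[0,0,-0.02,-0.02,0.1,0.2,-1],[0,0,-0.02,-0.02,0.1,0,-1],[0,0,0,-0.02,0.1,0,-1],[0,0,0,0,0,0,-1],[0,0,0,0,0,0,-1]],
  ],
)

```text
time_s: 7.65
ee_pos: [537.4, 90.7, 285.9]
ee_rot: [180.0, 0.0, 0.1]
force: [-0.3, -0.5, 0.7]
gripper_width: 91.5
gripper_force: 0.0
```

```bash
cat > look.py <<'E'
from h import *
import sys
L=int(sys.argv[1])
s=env.state();print(s['time_s'],np.round(s['ee_pos'],1),np.round(s['ee_rot'],2),s['gripper_width'])
p,d=optics.grab_frame('wrist');P=cloud('wrist',d,s)
[print(o) for o in tops(P,44,54,(350,690,20,380)) if o[5]>500]
z=16+46*L
print('stack');[print(o) for o in tops(P,z-6,z+6,(440,680,-170,80)) if o[5]>500]
E
python3 look.py 1
```

```text
7.65 [537.4  90.7 285.9] [1.7995e+02 0.0000e+00 6.0000e-02] 91.45927815826808
(array([605.8, 316. ]), np.float64(49.3), 103.9, 48.1, -1.1, 3219, (94, 122))
(array([596.6, 206.2]), np.float64(49.3), 104.0, 47.1, -6.4, 3083, (181, 130))
(array([468.8, 205.6]), np.float64(49.2), 98.5, 46.7, 2.1, 1462, (191, 218))
(array([462.2,  98.6]), np.float64(49.2), 89.2, 46.5, 7.7, 2022, (265, 230))
stack
(array([565.1, -50. ]), np.float64(62.3), 103.7, 47.3, 10.4, 3105, (383, 156))
```

send_rows(
  targets=[
    [[0,0,-0.014,0.059,0.115,-0.204,-1],[0,0,-0.014,0.059,0.115,-0.204,-1],[0,0,-0.014,0.059,0.115,-0.204,-1],[0,0,-0.014,0.059,0.115,-0.204,-1],[0,0,-0.014,0.059,0.115,-0.204,-1],[0,0,0,0,0,-0.12,-1],[0,0,0,0,0,-0.12,-1],[0,0,0,0,0,-0.11,-1],[0,0,0,0,0,0,-1],[0,0,0,0,0,0,1],[0,0,0,0,0,0,1],[0,0,0,0,0,0,1]],
  ],
)

```text
time_s: 8.9
ee_pos: [597.6, 205.9, 13.5]
ee_rot: [-179.9, -0.1, -6.3]
force: [-0.2, 0.1, 0.4]
gripper_width: 70.1
gripper_force: 0.0
```

send_rows(
  targets=[
    [[0,0,0,0,0,0,1],[0,0,0,0,0,0,1],[0,0,0,0,0,0,1],[0,0,0,0,0,0,1],[0,0,0,0,0,0.1,1],[0,0,0,0,0,0.2,1],[0,0,0,0,0,0.2,1],[0,0,0,0,0,0,1]],
  ],
)

```text
time_s: 9.7
ee_pos: [600.1, 207.0, 117.8]
ee_rot: [-179.7, -0.6, -6.3]
force: [-0.3, 0.8, -0.9]
gripper_width: 46.1
gripper_force: 30.0
```

send_rows(
  targets=[
    [[0,0,0.0186,-0.0156,-0.1275,0,1],[0,0,0.0186,-0.0156,-0.1275,0,1],[0,0,0.0186,-0.0156,-0.1275,0,1],[0,0,0.0186,-0.0156,-0.1275,0,1],[0,0,0.0186,-0.0156,-0.1275,0,1],[0,0,0.0186,-0.0156,-0.1275,0,1],[0,0,0.0186,-0.0156,-0.1275,0,1],[0,0,0.0186,-0.0156,-0.1275,0,1],[0,0,0.0186,-0.0156,-0.1275,0,1],[0,0,0.0186,-0.0156,-0.1275,0,1],[0,0,0,0,0,-0.1,1],[0,0,0,0,0,0,1]],
  ],
)

```text
time_s: 10.9
ee_pos: [562.4, -49.6, 88.7]
ee_rot: [-179.9, 0.4, 10.4]
force: [-0.1, -0.8, -1.9]
gripper_width: 46.1
gripper_force: 30.0
```

send_rows(
  targets=[
    [[0,0,0,0,0,0,1],[0,0,0,0,0,-0.06,1],[0,0,0,0,0,-0.03,1],[0,0,0,0,0,-0.01,1],[0,0,0,0,0,0,1]],
  ],
)

```text
time_s: 11.4
ee_pos: [565.3, -48.8, 71.8]
ee_rot: [-180.0, 0.0, 10.5]
force: [-0.3, 0.5, -1.2]
gripper_width: 45.6
gripper_force: 30.0
```

send_rows(
  targets=[
    [[0,0,0,0,0,-0.003,1],[0,0,0,0,0,0,-0.5],[0,0,0,0,0,0,-0.5],[0,0,0,0,0,0,-1],[0,0,0,0,0,0,-1],[0,0,0,0,0,0.1,-1],[0,0,0,0,0,0.2,-1]],
  ],
)

```text
time_s: 12.1
ee_pos: [563.1, -48.9, 129.2]
ee_rot: [-179.9, 0.4, 10.4]
force: [0.7, 0.3, 0.4]
gripper_width: 90.1
gripper_force: 0.0
```

send_rows(
  targets=[
    [[0,0,-0.019,-0.02,0.1,0.2,-1],[0,0,-0.019,-0.02,0.1,0.2,-1],[0,0,-0.019,-0.02,0.1,0.2,-1],[0,0,-0.019,-0.02,0.1,0.2,-1],[0,0,-0.02,-0.02,0.1,0,-1],[0,0,-0.02,-0.02,0.1,0,-1],[0,0,0,-0.02,0.1,0,-1],[0,0,0,0,0,0,-1],[0,0,0,0,0,0,-1]],
  ],
)

```text
time_s: 13.0
ee_pos: [537.3, 90.7, 291.4]
ee_rot: [180.0, -0.0, 0.1]
force: [1.0, -0.8, -0.9]
gripper_width: 91.2
gripper_force: 0.0
```

```bash
python3 look.py 2
```

```text
13.0 [537.3  90.7 291.4] [ 1.7996e+02 -1.0000e-02  6.0000e-02] 91.21908446308095
(array([605.6, 316. ]), np.float64(49.3), 104.0, 47.7, -1.5, 3114, (96, 122))
(array([467.1, 205.5]), np.float64(49.2), 102.1, 46.4, 2.1, 1522, (192, 218))
(array([460.4,  98.4]), np.float64(49.2), 92.7, 46.3, 7.8, 2028, (266, 229))
stack
(array([565.5, -50.1]), np.float64(108.3), 104.2, 47.2, 10.5, 3853, (395, 159))
```

send_rows(
  targets=[
    [[0,0,-0.002,0.0487,0.161,-0.15,-1],[0,0,-0.002,0.0487,0.161,-0.15,-1],[0,0,-0.002,0.0487,0.161,-0.15,-1],[0,0,-0.002,0.0487,0.161,-0.15,-1],[0,0,-0.002,0.0487,0.161,-0.15,-1],[0,0,-0.002,0.0487,0.161,-0.15,-1],[0,0,-0.002,0.0487,0.161,-0.15,-1],[0,0,0,0,0,-0.12,-1],[0,0,0,0,0,-0.12,-1],[0,0,0,0,0,-0.107,-1],[0,0,0,0,0,0,-1],[0,0,0,0,0,0,1]],
  ],
)

```text
time_s: 14.25
ee_pos: [606.2, 315.5, 12.0]
ee_rot: [180.0, 0.0, -1.3]
force: [-0.0, -0.1, 0.4]
gripper_width: 86.0
gripper_force: 0.0
```

send_rows(
  targets=[
    [[0,0,0,0,0,0,1],[0,0,0,0,0,0,1],[0,0,0,0,0,0,1],[0,0,0,0,0,0,1],[0,0,0,0,0,0,1],[0,0,0,0,0,0,1],[0,0,0,0,0,0.1,1],[0,0,0,0,0,0.2,1],[0,0,0,0,0,0.2,1],[0,0,0,0,0,0.2,1],[0,0,0,0,0,0,1]],
  ],
)

```text
time_s: 15.35
ee_pos: [608.7, 317.8, 158.5]
ee_rot: [-179.7, -0.6, -1.2]
force: [0.2, 0.2, -2.5]
gripper_width: 45.8
gripper_force: 30.0
```

send_rows(
  targets=[
    [[0,0,0.0108,-0.0167,-0.152,0,1],[0,0,0.0108,-0.0167,-0.152,0,1],[0,0,0.0108,-0.0167,-0.152,0,1],[0,0,0.0108,-0.0167,-0.152,0,1],[0,0,0.0108,-0.0167,-0.152,0,1],[0,0,0.0108,-0.0167,-0.152,0,1],[0,0,0.0108,-0.0167,-0.152,0,1],[0,0,0.0108,-0.0167,-0.152,0,1],[0,0,0.0108,-0.0167,-0.152,0,1],[0,0,0.0108,-0.0167,-0.152,0,1],[0,0,0.0108,-0.0167,-0.152,0,1],[0,0,0.0108,-0.0167,-0.154,0,1]],
  ],
)

```text
time_s: 16.55
ee_pos: [564.1, -50.0, 150.3]
ee_rot: [-180.0, 0.2, 10.5]
force: [0.8, -0.1, -2.6]
gripper_width: 46.1
gripper_force: 30.0
```

send_rows(
  targets=[
    [[0,0,0,0,0,0,1],[0,0,0,0,0,-0.08,1],[0,0,0,0,0,-0.06,1],[0,0,0,0,0,-0.02,1],[0,0,0,0,0,-0.01,1],[0,0,0,0,0,0,1]],
  ],
)

```text
time_s: 17.15
ee_pos: [565.5, -48.5, 117.9]
ee_rot: [180.0, 0.0, 10.4]
force: [0.8, 0.4, -2.4]
gripper_width: 45.7
gripper_force: 30.0
```

send_rows(
  targets=[
    [[0,0,0,0,0,-0.003,1],[0,0,0,0,0,0,-0.5],[0,0,0,0,0,0,-0.5],[0,0,0,0,0,0,-1],[0,0,0,0,0,0,-1],[0,0,0,0,0,0.1,-1],[0,0,0,0,0,0.2,-1]],
  ],
)

```text
time_s: 17.85
ee_pos: [563.3, -48.7, 175.2]
ee_rot: [-179.9, 0.4, 10.4]
force: [0.8, -0.7, 0.3]
gripper_width: 89.9
gripper_force: 0.0
```

send_rows(
  targets=[
    [[0,0,-0.019,-0.06,0.1,0.2,-1],[0,0,-0.019,-0.06,0.1,0.2,-1],[0,0,-0.019,-0.06,0.1,0.2,-1],[0,0,-0.019,-0.06,0.1,0,-1],[0,0,-0.02,-0.06,0.1,0,-1],[0,0,-0.02,-0.06,0.1,0,-1],[0,0,0,-0.06,0.1,0,-1],[0,0,0,0,0,0,-1],[0,0,0,0,0,0,-1]],
  ],
)

```text
time_s: 18.75
ee_pos: [481.6, 91.0, 297.6]
ee_rot: [180.0, -0.1, 0.0]
force: [-0.3, 0.3, 0.0]
gripper_width: 90.8
gripper_force: 0.0
```

```bash
python3 look.py 3
```

```text
18.75 [481.6  91.  297.6] [ 1.7997e+02 -5.0000e-02  3.0000e-02] 90.82568735010484
(array([465.6, 205.8]), np.float64(49.3), 104.2, 47.1, 1.9, 2449, (188, 185))
(array([454.6,  97.6]), np.float64(49.3), 104.2, 46.5, 7.5, 2443, (266, 194))
stack
(array([566.2, -49.8]), np.float64(154.4), 103.9, 47.6, 10.4, 5557, (416, 106))
```

send_rows(
  targets=[
    [[0,0,0.0035,-0.013,0.0957,-0.18,-1],[0,0,0.0035,-0.013,0.0957,-0.18,-1],[0,0,0.0035,-0.013,0.0957,-0.18,-1],[0,0,0.0035,-0.013,0.0957,-0.18,-1],[0,0,0.0035,-0.013,0.0957,-0.18,-1],[0,0,0.0035,-0.013,0.0957,-0.18,-1],[0,0,0,0,0,-0.12,-1],[0,0,0,0,0,-0.12,-1],[0,0,0,0,0,-0.107,-1],[0,0,0,0,0,0,-1],[0,0,0,0,0,0,1],[0,0,0,0,0,0,1]],
  ],
)

```text
time_s: 20.0
ee_pos: [467.2, 206.0, 13.0]
ee_rot: [-180.0, -0.1, 1.8]
force: [-0.1, -0.8, 1.2]
gripper_width: 77.9
gripper_force: 0.0
```

send_rows(
  targets=[
    [[0,0,0,0,0,0,1],[0,0,0,0,0,0,1],[0,0,0,0,0,0,1],[0,0,0,0,0,0,1],[0,0,0,0,0,0,1],[0,0,0,0,0,0,1],[0,0,0,0,0,0.1,1],[0,0,0,0,0,0.2,1],[0,0,0,0,0,0.2,1],[0,0,0,0,0,0.2,1],[0,0,0,0,0,0.2,1],[0,0,0,0,0,0,1]],
  ],
)

```text
time_s: 21.2
ee_pos: [468.8, 207.1, 197.0]
ee_rot: [-179.8, -0.6, 1.9]
force: [1.1, 0.3, -2.4]
gripper_width: 45.9
gripper_force: 30.0
```

send_rows(
  targets=[
    [[0,0,0.0095,0.0497,-0.1275,0,1],[0,0,0.0095,0.0497,-0.1275,0,1],[0,0,0.0095,0.0497,-0.1275,0,1],[0,0,0.0095,0.0497,-0.1275,0,1],[0,0,0.0095,0.0497,-0.1275,0,1],[0,0,0.0095,0.0497,-0.1275,0,1],[0,0,0.0095,0.0497,-0.1275,0,1],[0,0,0.0095,0.0497,-0.1275,0,1],[0,0,0.0095,0.0497,-0.1275,0,1],[0,0,0.0095,0.0497,-0.1275,0,1],[0,0,0,0,0,0,1],[0,0,0,0,0,0,1]],
  ],
)

```text
time_s: 22.4
ee_pos: [564.3, -49.3, 190.1]
ee_rot: [-179.9, 0.2, 10.3]
force: [-0.8, 0.2, -2.8]
gripper_width: 46.0
gripper_force: 30.0
```

send_rows(
  targets=[
    [[0,0,0,0,0,-0.08,1],[0,0,0,0,0,-0.04,1],[0,0,0,0,0,-0.015,1],[0,0,0,0,0,-0.005,1],[0,0,0,0,0,0,1]],
  ],
)

```text
time_s: 22.9
ee_pos: [565.3, -48.7, 164.1]
ee_rot: [180.0, -0.0, 10.4]
force: [-0.1, -0.2, -1.9]
gripper_width: 45.7
gripper_force: 30.0
```

send_rows(
  targets=[
    [[0,0,0,0,0,-0.003,1],[0,0,0,0,0,0,-0.5],[0,0,0,0,0,0,-0.5],[0,0,0,0,0,0,-1],[0,0,0,0,0,0,-1],[0,0,0,0,0,0.1,-1],[0,0,0,0,0,0.2,-1]],
  ],
)

```text
time_s: 23.6
ee_pos: [563.3, -48.9, 221.1]
ee_rot: [-179.9, 0.4, 10.4]
force: [0.8, -0.3, 0.5]
gripper_width: 90.0
gripper_force: 0.0
```

send_rows(
  targets=[
    [[0,0,-0.019,-0.06,0.1,0.2,-1],[0,0,-0.019,-0.06,0.1,0.2,-1],[0,0,-0.019,-0.06,0.1,0,-1],[0,0,-0.019,-0.06,0.1,0,-1],[0,0,-0.02,-0.06,0.1,0,-1],[0,0,-0.02,-0.06,0.1,0,-1],[0,0,0,-0.06,0.1,0,-1],[0,0,0,0,0,0,-1],[0,0,0,0,0,0,-1]],
  ],
)

```text
time_s: 24.5
ee_pos: [481.4, 90.9, 303.7]
ee_rot: [180.0, -0.1, 0.0]
force: [0.2, -0.5, -0.5]
gripper_width: 91.3
gripper_force: 0.0
```

```bash
python3 look.py 4
```

```text
24.5 [481.4  90.9 303.7] [ 1.7997e+02 -5.0000e-02  3.0000e-02] 91.26767325100677
(array([454.8,  97.6]), np.float64(49.2), 103.9, 46.4, 7.6, 2381, (266, 193))
stack
(array([565. , -50.1]), np.float64(200.4), 104.2, 47.8, 10.4, 7360, (437, 103))
```

send_rows(
  targets=[
    [[0,0,0.0141,-0.022,0.0056,-0.185,-1],[0,0,0.0141,-0.022,0.0056,-0.185,-1],[0,0,0.0141,-0.022,0.0056,-0.185,-1],[0,0,0.0141,-0.022,0.0056,-0.185,-1],[0,0,0.0141,-0.022,0.0056,-0.185,-1],[0,0,0.0141,-0.022,0.0056,-0.185,-1],[0,0,0,0,0,-0.12,-1],[0,0,0,0,0,-0.12,-1],[0,0,0,0,0,-0.107,-1],[0,0,0,0,0,0,-1],[0,0,0,0,0,0,1],[0,0,0,0,0,0,1]],
  ],
)

```text
time_s: 25.75
ee_pos: [456.2, 97.5, 13.0]
ee_rot: [180.0, -0.1, 7.6]
force: [1.0, 0.3, -0.0]
gripper_width: 78.1
gripper_force: 0.0
```

send_rows(
  targets=[
    [[0,0,0,0,0,0,1],[0,0,0,0,0,0,1],[0,0,0,0,0,0,1],[0,0,0,0,0,0,1],[0,0,0,0,0,0,1],[0,0,0,0,0,0,1],[0,0,0,0,0,0.1,1],[0,0,0,0,0,0.2,1],[0,0,0,0,0,0.2,1],[0,0,0,0,0,0.2,1],[0,0,0,0,0,0.2,1],[0,0,0,0,0,0.2,1]],
  ],
)

```text
time_s: 26.95
ee_pos: [454.1, 97.4, 233.0]
ee_rot: [180.0, 0.1, 7.6]
force: [0.6, 0.8, -2.2]
gripper_width: 45.8
gripper_force: 30.0
```

send_rows(
  targets=[
    [[0,0,0,0,0,0.05,1],[0,0,0.004,0.069,-0.0916,0,1],[0,0,0.004,0.069,-0.0916,0,1],[0,0,0.004,0.069,-0.0916,0,1],[0,0,0.004,0.069,-0.0916,0,1],[0,0,0.004,0.069,-0.0916,0,1],[0,0,0.004,0.069,-0.0916,0,1],[0,0,0.004,0.069,-0.0916,0,1],[0,0,0.004,0.069,-0.0916,0,1],[0,0,0,0,0,0,1],[0,0,0,0,0,0,1]],
  ],
)

```text
time_s: 28.05
ee_pos: [564.4, -49.0, 239.8]
ee_rot: [-179.9, 0.2, 10.4]
force: [0.1, 0.6, -1.9]
gripper_width: 46.0
gripper_force: 30.0
```

send_rows(
  targets=[
    [[0,0,0,0,0,-0.08,1],[0,0,0,0,0,-0.06,1],[0,0,0,0,0,-0.02,1],[0,0,0,0,0,-0.005,1],[0,0,0,0,0,0,1]],
  ],
)

```text
time_s: 28.55
ee_pos: [563.9, -48.3, 209.3]
ee_rot: [-180.0, 0.1, 10.5]
force: [-2.9, 0.8, 3.1]
gripper_width: 45.7
gripper_force: 30.0
```

send_rows(
  targets=[
    [[0,0,0,0,0,0,1],[0,0,0,0,0,0,-0.5],[0,0,0,0,0,0,-0.5],[0,0,0,0,0,0,-1],[0,0,0,0,0,0,-1],[0,0,0,0,0,0.1,-1],[0,0,0,0,0,0.2,-1]],
  ],
)

```text
time_s: 29.25
ee_pos: [563.6, -48.8, 266.4]
ee_rot: [-179.9, 0.4, 10.5]
force: [0.7, -0.5, 0.3]
gripper_width: 90.1
gripper_force: 0.0
```

send_rows(
  targets=[
    [[0,0,-0.019,-0.06,0.1,0.2,-1],[0,0,-0.019,-0.06,0.1,0.2,-1],[0,0,-0.019,-0.06,0.1,0,-1],[0,0,-0.019,-0.06,0.1,0,-1],[0,0,-0.02,-0.06,0.1,0,-1],[0,0,-0.02,-0.06,0.1,0,-1],[0,0,0,0,0,0,-1],[0,0,0,0,0,0,-1]],
  ],
)

```text
time_s: 30.05
ee_pos: [493.5, 71.1, 349.1]
ee_rot: [180.0, -0.0, 0.1]
force: [0.7, -0.6, 0.0]
gripper_width: 91.1
gripper_force: 0.0
```

```bash
python3 look.py 5
python3 - <<'E'
from h import *
p,d=save('scene','s5.png',(150,80,430,290),2.8);P=cloud('scene',d)
# column: side-face points per layer
for n in ('scene','side'):
    p,d=optics.grab_frame(n);P=cloud(n,d)
    for o in tops(P,238,254,(440,700,-170,80)): print(n,o)
    for k in range(5):
        z=16+46*k+23;m=(abs(P[...,2]-z)<14)&(abs(P[...,0]-565)<75)&(abs(P[...,1]+49)<55);Q=P[m]
        R=Q[:,:2]-[565.5,-49.5];a=np.radians(10.4);l=R@np.array([[np.cos(a),-np.sin(a)],[np.sin(a),np.cos(a)]])
        print(n,k,len(Q),'y max',np.round(np.percentile(l[:,1],[50,90]),1),'x max',np.round(np.percentile(l[:,0],[5,50,97]),1))
E
```

```text
30.05 [493.5  71.1 349.1] [ 1.7997e+02 -5.0000e-02  1.0000e-01] 91.14934572647515
stack
(array([563.7, -49.5]), np.float64(246.3), 103.9, 47.6, 10.6, 7056, (412, 120))
scene (array([563.7, -50.4]), np.float64(246.4), 107.8, 50.1, 10.8, 474, (271, 153))
scene 0 183 y max [20.5 22.4] x max [-41.9  27.2  52.6]
scene 1 207 y max [20.4 22.2] x max [-39.4  33.7  53.1]
scene 2 229 y max [20.9 22.7] x max [-43.1  32.2  53.7]
scene 3 253 y max [20.8 22.7] x max [-43.4  31.3  52.9]
scene 4 277 y max [21.8 23.4] x max [-45.8  27.2  51.2]
side (array([563.2, -46.3]), np.float64(243.8), 105.1, 51.8, 9.7, 303, (303, 140))
side 0 306 y max [25.  27.8] x max [-44.7   4.3  51.7]
side 1 324 y max [24.8 27.8] x max [-45.7   6.5  52.4]
side 2 340 y max [24.8 27.8] x max [-45.2   6.8  53. ]
side 3 350 y max [24.8 27.6] x max [-44.6   4.4  52.1]
side 4 380 y max [25.6 28.7] x max [-46.5   2.8  50.8]
```

View pics/s5.png

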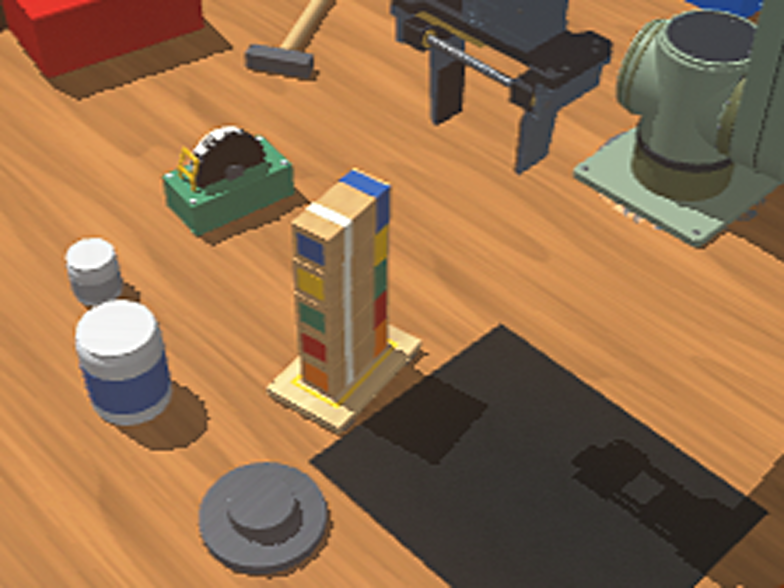

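The column of five stands square, at (340,290) in the crop, with every layer within about 2 mm. So the digit is 5. Next is the tally.

send_rows(
  targets=[
    [[0,0,-0.009,-0.034,-0.2,0,-1],[0,0,-0.009,-0.034,-0.2,0,-1],[0,0,-0.009,-0.034,-0.2,0,-1],[0,0,-0.009,-0.034,-0.2,0,-1],[0,0,-0.009,-0.034,-0.2,0,-1],[0,0,-0.009,-0.034,-0.2,0,-1],[0,0,-0.009,-0.034,-0.2,0,-1],[0,0,-0.009,-0.034,-0.2,-0.1,-1],[0,0,-0.009,-0.034,-0.2,-0.1,-1],[0,0,-0.009,-0.034,-0.2,-0.1,-1],[0,0,0,-0.034,-0.2,-0.1,-1],[0,0,0,0,0,-0.2,-1]],
  ],
)

```text
time_s: 31.45
ee_pos: [418.6, -375.4, 229.6]
ee_rot: [179.7, -0.3, -8.4]
force: [0.4, 0.1, -0.6]
gripper_width: 91.2
gripper_force: 0.0
```

send_rows(
  targets=[
    [[0,0,0,0,0,-0.14,-1],[0,0,0,0,0,0,-1],[0,0,0,0,0,0,-1],[0,0,0,0,0,0,-1]],
  ],
)

```text
time_s: 31.85
ee_pos: [419.5, -369.9, 203.0]
ee_rot: [179.9, -0.2, -8.1]
force: [0.4, 0.2, -0.7]
gripper_width: 91.3
gripper_force: 0.0
```

Run:
```python
from h import *
s=env.state();print(s['time_s'],np.round(s['ee_pos'],1),np.round(s['ee_rot'],2),np.round(s['qpos'],1))
p,d=save('wrist','t1.png',(180,60,380,260),3);P=cloud('wrist',d,s);np.savez('t1',p=p,P=P)
for o in tops(P,46,53.5,(330,600,-480,-260)): print('housing',o)
h=p.astype(int);g=(h[...,1]>h[...,0]+25)&(h[...,1]>h[...,2]+5)&(abs(P[...,2]-50)<4)
print('green',cv2.minAreaRect(np.ascontiguousarray(P[g][:,:2],dtype=np.float32)))
m=(P[...,2]>85)&(P[...,2]<120);Q=P[m];print(len(Q),cv2.minAreaRect(np.ascontiguousarray(Q[:,:2],dtype=np.float32)),Q[:,2].max())
for k in ('wheel_axle','wheel_top','window'):
    for o in optics.place_of('wrist',k)[:1]: print(k,np.round(o['at'],1),np.round(P[int(o['at'][1]),int(o['at'][0])]),o['conf'])
```

```text
31.85 [ 419.5 -369.9  203. ] [179.87  -0.18  -8.07] [-42.6  17.2  92.9  -0.   69.7  55.5]
housing (array([ 465.6, -379.2]), np.float64(50.2), 149.5, 80.1, -8.1, 7477, (273, 143))
housing (array([ 517.9, -391.2]), np.float64(50.2), 29.4, 3.0, 81.9, 121, (279, 92))
green ((465.6572570800781, -379.14801025390625), (78.96967315673828, 146.9710235595703), 81.85659790039062)
2995 ((468.71563720703125, -383.68072509765625), (35.76641845703125, 92.4903335571289), 81.89804077148438) 110.16743607952309
wheel_top [275.5 148.6] [ 469. -380.  103.] 0.94
window [278.4  94.3] [ 517. -390.   50.] 0.77
```

View pics/t1.png

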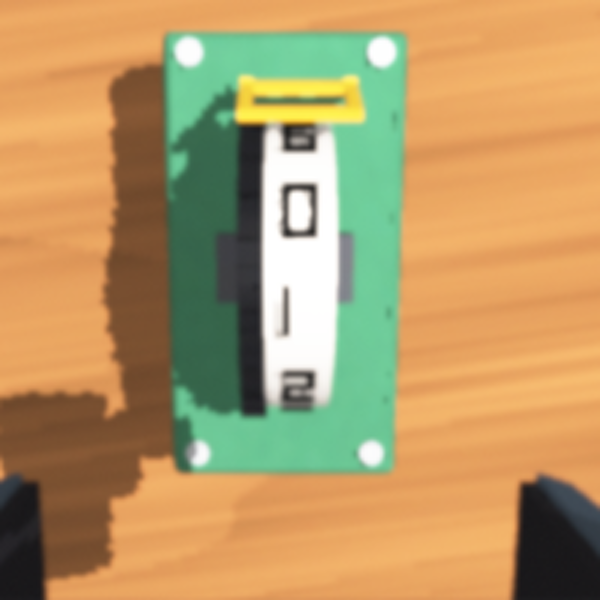

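Crop shows digits 9 (300,138), 0 (299,209), 1 (285,311) and 2 (298,391) from the window towards the robot, so about 8 stands in the window. The wheel must go back about 2 rad.

```bash
cat > th.py <<'E'
from h import *
T0=np.array([465.6,-379.2]);A=np.radians(-8.1)
def theta(P,u,v,d):
    X=np.median(P[v-1:v+2,u-1:u+2].reshape(-1,3),0);r=X[:2]-T0
    x=r@[np.cos(A),np.sin(A)];y=r@[-np.sin(A),np.cos(A)];e=np.degrees(np.arctan2(X[2]-58,x))
    print(d,'x',round(x,1),'y',round(y,1),'r',round(np.hypot(x,X[2]-58),1),'theta/36',round((22+36*d-e)/36,3))
E
python3 - <<'E'
from th import *
P=np.load('t1.npz')['P']
for u,v,d in ((280,106,9),(280,130,10),(275,164,11),(280,190,12)): theta(P,u,v,d)
c=P[...,2]
r=P[...,:2]-T0;x=r@[np.cos(A),np.sin(A)];y=r@[-np.sin(A),np.cos(A)]
m=(c>75)&(abs(x)<35)&(abs(y)<30);print('wheel y',np.percentile(y[m],[1,99]),'axle fit x',np.median(x[m&(c>106)]))
E
```

```text
9 x 39.3 y -4.7 r 46.3 theta/36 8.724
10 x 18.8 y -4.4 r 46.3 theta/36 8.775
11 x -9.9 y -0.2 r 47.2 theta/36 8.774
12 x -36.3 y -5.1 r 46.2 theta/36 8.668
wheel y [-29.21952402  29.32437125] axle fit x -19.90913455926133
```

Run:
```python
import numpy as np
a=np.radians(-8.1);c,s=np.cos(a),np.sin(a)
def p(t,r=27): t=np.radians(t);return np.array([465.6+r*np.sin(t)*c,-379.2+r*np.sin(t)*s,58+r*np.cos(t)])
for t in range(12,-33,-5): print(t-5,np.round((p(t-5)-p(t))/200,4), np.round(-5/90*np.array([-s,c]),4))
print('retreat',(p(-33,87)-p(-33))/200,'fwd',(p(12,87)-p(-33,87))/200, 'in',(p(12)-p(12,87))/200, p(12,87))
```

```text
7 [-0.0115  0.0016  0.0019] [-0.0078 -0.055 ]
2 [-0.0116  0.0017  0.0009] [-0.0078 -0.055 ]
-3 [-0.0117  0.0017 -0.0001] [-0.0078 -0.055 ]
-8 [-0.0116  0.0017 -0.0011] [-0.0078 -0.055 ]
-13 [-0.0115  0.0016 -0.0021] [-0.0078 -0.055 ]
-18 [-0.0112  0.0016 -0.0031] [-0.0078 -0.055 ]
-23 [-0.0109  0.0016 -0.0041] [-0.0078 -0.055 ]
-28 [-0.0105  0.0015 -0.0051] [-0.0078 -0.055 ]
-33 [-0.01    0.0014 -0.006 ] [-0.0078 -0.055 ]
retreat [-0.16176166  0.02302209  0.25160117] fwd [ 0.32409371 -0.04612537  0.06067251] in [-0.06175125  0.0087885  -0.29344428] [ 483.50786186 -381.74866616  143.09884126]
```

send_rows(
  targets=[
    [[0.0063,0.044,0,0.1083,-0.0215,-0.0965,-1],[0.0063,0.044,0,0.1083,-0.0215,-0.0965,-1],[0.0062,0.044,0,0.1083,-0.0215,-0.0965,-1],[0,0,0,0,0,0,-1],[0,0,0,0,0,0,-1],[0,0,0,0,0,0,-1]],
  ],
)

```text
time_s: 32.65
ee_pos: [483.1, -381.9, 144.4]
ee_rot: [179.9, 11.9, -8.1]
force: [0.2, -0.8, 0.3]
gripper_width: 91.1
gripper_force: 0.0
```

send_rows(
  targets=[
    [[0,0,0,-0.0206,0.0029,-0.098,-1],[0,0,0,-0.0206,0.0029,-0.098,-1],[0,0,0,-0.0206,0.003,-0.0975,-1],[0,0,0,0,0,0,0],[0,0,0,0,0,0,1],[0,0,0,0,0,0,1],[0,0,0,0,0,0,1],[0,0,0,0,0,0,1],[0,0,0,0,0,0,1],[0,0,0,0,0,0,1],[0,0,0,0,0,0,1],[0,0,0,0,0,0,1]],
  ],
  grip_force=20,
)

```text
time_s: 33.85
ee_pos: [471.2, -379.5, 84.3]
ee_rot: [-179.9, 12.0, -8.1]
force: [0.3, 2.0, 1.4]
gripper_width: 28.0
gripper_force: 20.0
```

Pinched at 28 mm, as expected. First stroke.

send_rows(
  targets=[
    [[-0.0078,-0.055,0,-0.0115,0.0016,0.0019,1],[-0.0078,-0.055,0,-0.0116,0.0017,0.0009,1],[-0.0078,-0.055,0,-0.0117,0.0017,-0.0001,1],[-0.0078,-0.055,0,-0.0116,0.0017,-0.0011,1],[-0.0078,-0.055,0,-0.0115,0.0016,-0.0021,1],[-0.0078,-0.055,0,-0.0112,0.0016,-0.0031,1],[-0.0078,-0.055,0,-0.0109,0.0016,-0.0041,1],[-0.0078,-0.055,0,-0.0105,0.0015,-0.0051,1],[-0.0078,-0.055,0,-0.01,0.0014,-0.006,1],[0,0,0,0,0,0,1],[0,0,0,0,0,0,1]],
  ],
)

```text
time_s: 34.95
ee_pos: [452.0, -376.7, 82.2]
ee_rot: [-179.8, -31.3, -8.0]
force: [-10.6, 0.9, 11.7]
gripper_width: 28.2
gripper_force: 20.0
```

send_rows(
  targets=[
    [[0,0,0,0,0,0,-1],[0,0,0,0,0,0,-1],[0,0,0,0,0,0,-1],[0,0,0,0,0,0,-1],[0,0,0,-0.0809,0.0115,0.1258,-1],[0,0,0,-0.0809,0.0115,0.1258,-1],[0.0117,0.0825,0,0.054,-0.0077,0.0101,-1],[0.0117,0.0825,0,0.054,-0.0077,0.0101,-1],[0.0117,0.0825,0,0.054,-0.0077,0.0101,-1],[0.0117,0.0825,0,0.054,-0.0077,0.0101,-1],[0.0117,0.0825,0,0.054,-0.0077,0.0101,-1],[0.0117,0.0825,0,0.054,-0.0077,0.0101,-1]],
  ],
)

```text
time_s: 36.15
ee_pos: [481.8, -376.5, 142.3]
ee_rot: [-178.9, 9.7, -7.8]
force: [-0.3, 0.1, -0.5]
gripper_width: 91.1
gripper_force: 0.0
```

send_rows(
  targets=[
    [[0,0,0,0,0,0,-1],[0,0,0,0,0,0,-1],[0,0,0,0,0,0,-1]],
  ],
)

```text
time_s: 36.45
ee_pos: [479.8, -375.9, 141.1]
ee_rot: [-178.7, 9.5, -7.8]
force: [-0.1, -0.0, 0.6]
gripper_width: 91.3
gripper_force: 0.0
```

Run:
```python
from h import *
s=env.state();print(s['time_s'],np.round(s['ee_pos'],1),np.round(s['ee_rot'],2))
p,d=save('wrist','t2.png',(180,60,380,260),3);P=cloud('wrist',d,s);np.savez('t2',p=p,P=P)
```

```text
36.45 [ 479.8 -375.9  141.1] [-178.74    9.53   -7.82]
```

View pics/t2.png

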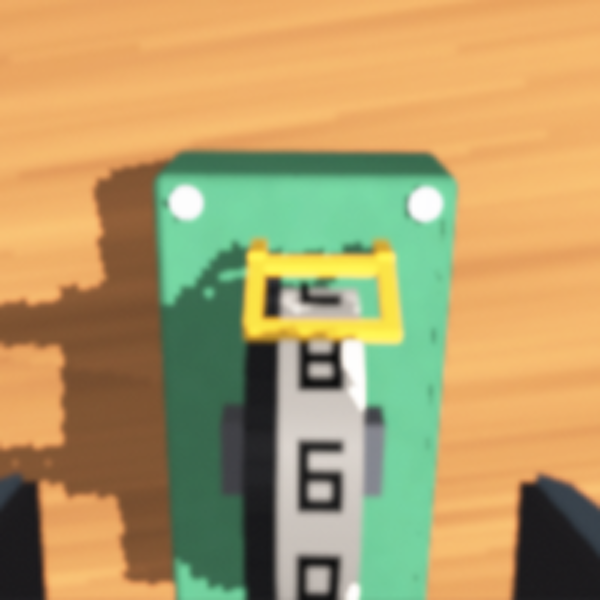

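Crop shows 7 in the window (320,297), then 8 (320,365), 9 (320,477) and 0 (320,580) up the wheel.

Run:
```python
from th import *
P=np.load('t2.npz')['P']
for u,v,d in ((287,182,8),(287,219,9),(287,252,10)): theta(P,u,v,d)
s=env.state();a=np.radians(-8.1);c,sn=np.cos(a),np.sin(a)
def p(t,r=27): t=np.radians(t);return np.array([465.6+r*np.sin(t)*c,-379.2+r*np.sin(t)*sn,58+r*np.cos(t)])
Rw=Ro.from_euler('zyx',[-8.1,12,180],degrees=True);Rc=Ro.from_euler('xyz',s['ee_rot'],degrees=True)
print('rot',(Rw*Rc.inv()).as_rotvec(degrees=True)/90,'shift',(p(12,87)-s['ee_pos'])/200)
```

```text
8 x 35.3 y -4.5 r 45.4 theta/36 7.526
9 x 13.7 y -4.7 r 46.7 theta/36 7.585
10 x -13.9 y -5.2 r 46.2 theta/36 7.626
rot [-0.03225073 -0.23834389  0.17641418] shift [ 0.01931906 -0.02814804  0.00769584]
```

```bash
cat > fix.py <<'E'
from h import *
import sys
t,r=float(sys.argv[1]),float(sys.argv[2])
s=env.state();a=np.radians(-8.1);c,sn=np.cos(a),np.sin(a);q=np.radians(t)
X=np.array([465.6+r*np.sin(q)*c,-379.2+r*np.sin(q)*sn,58+r*np.cos(q)])
Rw=Ro.from_euler('xyz',[180,t,-8.1],degrees=True);Rc=Ro.from_euler('xyz',s['ee_rot'],degrees=True)
print('rot',np.round((Rw*Rc.inv()).as_rotvec(degrees=True)/90,4),'shift',np.round((X-s['ee_pos'])/200,4),s['time_s'],np.round(s['qpos'],1))
E
python3 fix.py 12 87
```

```text
rot [-0.0096  0.0294 -0.0002] shift [ 0.0193 -0.0281  0.0077] 36.5 [-37.2  29.   83.9  -3.7  76.   61.9]
```

send_rows(
  targets=[
    [[-0.0096,0.0294,0,0.0193,-0.0281,0.0077,-1],[0,0,0,0,0,0,-1],[0,0,0,-0.0206,0.0029,-0.098,-1],[0,0,0,-0.0206,0.0029,-0.098,-1],[0,0,0,-0.0206,0.003,-0.0975,-1],[0,0,0,0,0,0,0],[0,0,0,0,0,0,1],[0,0,0,0,0,0,1],[0,0,0,0,0,0,1],[0,0,0,0,0,0,1],[0,0,0,0,0,0,1],[0,0,0,0,0,0,1]],
  ],
)

```text
time_s: 37.7
ee_pos: [472.6, -380.2, 84.4]
ee_rot: [180.0, 12.0, -8.0]
force: [-0.1, 0.4, 0.8]
gripper_width: 38.0
gripper_force: 0.0
```

send_rows(
  targets=[
    [[0,0,0,0,0,0,1],[0,0,0,0,0,0,1]],
  ],
)

```text
time_s: 37.9
ee_pos: [472.5, -379.6, 84.2]
ee_rot: [-180.0, 12.0, -8.1]
force: [0.4, 2.3, 0.4]
gripper_width: 27.9
gripper_force: 20.0
```

send_rows(
  targets=[
    [[-0.0078,-0.055,0,-0.0115,0.0016,0.0019,1],[-0.0078,-0.055,0,-0.0116,0.0017,0.0009,1],[-0.0078,-0.055,0,-0.0117,0.0017,-0.0001,1],[-0.0078,-0.055,0,-0.0116,0.0017,-0.0011,1],[-0.0078,-0.055,0,-0.0115,0.0016,-0.0021,1],[-0.0078,-0.055,0,-0.0112,0.0016,-0.0031,1],[-0.0078,-0.055,0,-0.0109,0.0016,-0.0041,1],[-0.0078,-0.055,0,-0.0105,0.0015,-0.0051,1],[-0.0078,-0.055,0,-0.01,0.0014,-0.006,1],[-0.0039,-0.0275,0,-0.0048,0.0007,-0.0033,1],[0,0,0,0,0,0,1],[0,0,0,0,0,0,1]],
  ],
)

```text
time_s: 39.1
ee_pos: [452.8, -376.8, 82.6]
ee_rot: [-179.9, -33.9, -8.0]
force: [-13.0, 3.4, 18.6]
gripper_width: 28.0
gripper_force: 20.0
```

send_rows(
  targets=[
    [[0,0,0,0,0,0,-1],[0,0,0,0,0,0,-1],[0,0,0,0,0,0,-1],[0,0,0,0,0,0,-1],[0,0,0,-0.0809,0.0115,0.1258,-1],[0,0,0,-0.0809,0.0115,0.1258,-1],[0.0078,0.055,0,0.0365,-0.005,0.0065,-1],[0.0078,0.055,0,0.0365,-0.005,0.0065,-1],[0.0078,0.055,0,0.0365,-0.005,0.0065,-1],[0.0078,0.055,0,0.0365,-0.005,0.0065,-1],[0.0078,0.055,0,0.0365,-0.005,0.0065,-1],[0.0078,0.055,0,0.0365,-0.005,0.0065,-1]],
  ],
)

```text
time_s: 40.3
ee_pos: [464.1, -376.3, 137.9]
ee_rot: [-179.6, -4.2, -8.0]
force: [-0.5, 0.1, 0.2]
gripper_width: 91.1
gripper_force: 0.0
```

send_rows(
  targets=[
    [[0.0078,0.055,0,0.0365,-0.005,0.0065,-1],[0.0078,0.055,0,0.0365,-0.005,0.0065,-1],[0.0078,0.055,0,0.0365,-0.005,0.0065,-1],[0,0,0,0,0,0,-1],[0,0,0,0,0,0,-1],[0,0,0,0,0,0,-1]],
  ],
)

```text
time_s: 40.9
ee_pos: [484.5, -379.1, 141.5]
ee_rot: [-179.5, 10.6, -8.0]
force: [0.1, -0.1, 0.0]
gripper_width: 91.4
gripper_force: 0.0
```

```bash
python3 fix.py 12 87
python3 - <<'E'
from h import *
s=env.state();print(s['time_s'],np.round(s['ee_pos'],1),np.round(s['ee_rot'],2))
p,d=save('wrist','t3.png',(180,60,380,260),3);P=cloud('wrist',d,s);np.savez('t3',p=p,P=P)
E
```

```text
rot [-0.0034  0.0161 -0.0002] shift [-0.0052 -0.0132  0.008 ] 40.9 [-36.6  29.9  82.5  -4.7  77.2  62.9]
40.9 [ 484.5 -379.1  141.5] [-179.49   10.61   -7.98]
```

View pics/t3.png

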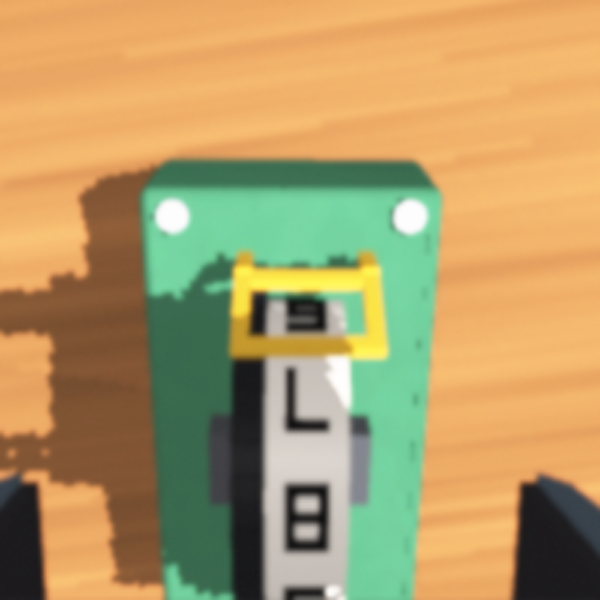

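Crop shows 6 in the window (305,315), then 7 (305,400) and 8 (307,517) up the wheel.

Run:
```python
from th import *
P=np.load('t3.npz')['P']
for u,v,d in ((282,193,7),(282,232,8)): theta(P,u,v,d)
```

```text
7 x 32.5 y -4.2 r 46.1 theta/36 6.356
8 x 8.2 y -4.3 r 47.3 theta/36 6.389
```

send_rows(
  targets=[
    [[-0.0034,0.0161,0,-0.0052,-0.0132,0.008,-1],[0,0,0,0,0,0,-1],[0,0,0,-0.0206,0.0029,-0.098,-1],[0,0,0,-0.0206,0.0029,-0.098,-1],[0,0,0,-0.0206,0.003,-0.0975,-1],[0,0,0,0,0,0,0],[0,0,0,0,0,0,1],[0,0,0,0,0,0,1],[0,0,0,0,0,0,1],[0,0,0,0,0,0,1],[0,0,0,0,0,0,1],[0,0,0,0,0,0,1]],
  ],
)

```text
time_s: 42.15
ee_pos: [472.3, -380.3, 84.8]
ee_rot: [180.0, 12.0, -8.1]
force: [-0.1, 0.6, 0.0]
gripper_width: 38.0
gripper_force: 0.0
```

send_rows(
  targets=[
    [[0,0,0,0,0,0,1],[0,0,0,0,0,0,1],[0,0,0,0,0,0,1]],
  ],
)

```text
time_s: 42.45
ee_pos: [472.3, -379.7, 84.7]
ee_rot: [-180.0, 12.0, -8.1]
force: [0.3, 3.3, 0.7]
gripper_width: 27.3
gripper_force: 20.0
```

send_rows(
  targets=[
    [[-0.0078,-0.055,0,-0.0115,0.0016,0.0019,1],[-0.0078,-0.055,0,-0.0116,0.0017,0.0009,1],[-0.0078,-0.055,0,-0.0117,0.0017,-0.0001,1],[-0.0078,-0.055,0,-0.0116,0.0017,-0.0011,1],[-0.0078,-0.055,0,-0.0115,0.0016,-0.0021,1],[-0.0078,-0.055,0,-0.0112,0.0016,-0.0031,1],[-0.0078,-0.055,0,-0.0109,0.0016,-0.0041,1],[-0.0078,-0.055,0,-0.0105,0.0015,-0.0051,1],[-0.0078,-0.055,0,-0.01,0.0014,-0.006,1],[-0.0078,-0.055,0,-0.0094,0.0013,-0.0069,1],[-0.0053,-0.0375,0,-0.0062,0.0009,-0.0055,1],[0,0,0,0,0,0,1]],
  ],
)

```text
time_s: 43.65
ee_pos: [451.0, -376.5, 81.2]
ee_rot: [-179.7, -38.4, -8.1]
force: [-11.8, 2.4, 19.0]
gripper_width: 27.7
gripper_force: 20.0
```

send_rows(
  targets=[
    [[0,0,0,0,0,0,1],[0,0,0,0,0,0,-1],[0,0,0,0,0,0,-1],[0,0,0,0,0,0,-1],[0,0,0,0,0,0,-1],[0,0,0,-0.08,0.0115,0.1,-1],[0,0,0,-0.08,0.0115,0.1,-1],[0.0078,0.055,0,0.0365,-0.005,0.0065,-1],[0.0078,0.055,0,0.0365,-0.005,0.0065,-1],[0.0078,0.055,0,0.0365,-0.005,0.0065,-1],[0.0078,0.055,0,0.0365,-0.005,0.0065,-1],[0.0078,0.055,0,0.0365,-0.005,0.0065,-1]],
  ],
)

```text
time_s: 44.85
ee_pos: [453.5, -372.4, 124.2]
ee_rot: [-179.1, -15.2, -7.9]
force: [0.9, 1.2, 0.1]
gripper_width: 91.1
gripper_force: 0.0
```

send_rows(
  targets=[
    [[0.0078,0.055,0,0.0365,-0.005,0.0065,-1],[0.0078,0.055,0,0.0365,-0.005,0.0065,-1],[0.0078,0.055,0,0.0365,-0.005,0.0065,-1],[0.0078,0.055,0,0.0365,-0.005,0.0065,-1],[0.0078,0.055,0,0.0365,-0.005,0.0065,-1],[0,0,0,0,0,0,-1],[0,0,0,0,0,0,-1],[0,0,0,0,0,0,-1]],
  ],
)

```text
time_s: 45.65
ee_pos: [488.8, -377.1, 130.3]
ee_rot: [-178.9, 9.6, -8.0]
force: [0.0, -0.3, -0.2]
gripper_width: 91.2
gripper_force: 0.0
```

```bash
python3 fix.py 12 87
python3 - <<'E'
from h import *
s=env.state();print(s['time_s'],np.round(s['ee_pos'],1),np.round(s['ee_rot'],2))
p,d=save('wrist','t4.png',(180,60,380,260),3);P=cloud('wrist',d,s);np.savez('t4',p=p,P=P)
E
```

```text
rot [-0.0079  0.028   0.0008] shift [-0.0265 -0.0234  0.0641] 45.65 [-36.7  30.2  83.5  -3.8  75.3  62.6]
45.65 [ 488.8 -377.1  130.3] [-178.93    9.61   -7.97]
```

View pics/t4.png

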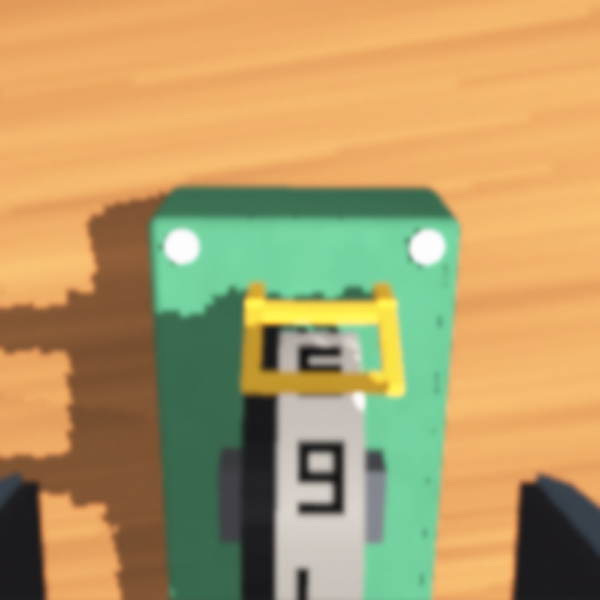

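Crop shows 5 in the window (320,360) and 6 at (322,478).

Run:
```python
from th import *
P=np.load('t4.npz')['P']
for u,v,d in ((287,218,6),(287,219,6),(287,220,6)): theta(P,u,v,d)
```

```text
6 x 26.5 y -4.5 r 47.6 theta/36 5.052
6 x 25.4 y -4.6 r 47.5 theta/36 5.011
6 x 25.2 y -4.5 r 46.9 theta/36 5.014
```

send_rows(
  targets=[
    [[0,0,0,0,0.02,0.15,-1],[-0.005,-0.036,0,-0.11,0.01,0.1,-1],[-0.005,-0.036,0,-0.11,0.01,0.1,-1],[-0.005,-0.036,0,-0.11,0.01,0.05,-1],[0,0,0,0,0,0,-1],[0,0,0,0,0,0,-1],[0,0,0,0,0,0,-1]],
  ],
)

```text
time_s: 46.4
ee_pos: [424.0, -367.4, 210.3]
ee_rot: [-178.9, -0.2, -8.0]
force: [-0.8, -0.7, 0.5]
gripper_width: 91.3
gripper_force: 0.0
```

Run:
```python
from h import *
s=env.state();print(s['time_s'],np.round(s['ee_pos'],1),np.round(s['ee_rot'],2))
p,d=save('wrist','t5.png',(180,60,380,260),3);P=cloud('wrist',d,s);np.savez('t5',p=p,P=P)
for n in ('scene','side'):
    q,d=optics.grab_frame(n);P=cloud(n,d)
    for o in tops(P,238,254,(440,700,-170,80)): print(n,o)
    for k in range(5):
        z=16+46*k+23;m=(abs(P[...,2]-z)<14)&(abs(P[...,0]-565)<75)&(abs(P[...,1]+49)<55)
        l=(P[m][:,:2]-[565.5,-49.5])@np.array([[.9836,-.1805],[.1805,.9836]])
        print(n,k,np.round(np.percentile(l[:,1],[50,90]),1),np.round(np.percentile(l[:,0],97),1))
```

```text
46.4 [ 424.  -367.4  210.3] [-178.95   -0.23   -7.96]
scene (array([563.3, -50.3]), np.float64(246.2), 108.6, 50.8, 10.5, 484, (271, 153))
scene 0 [20.5 22.3] 52.7
scene 1 [20.5 22.2] 52.8
scene 2 [21.  22.7] 53.7
scene 3 [20.7 22.4] 53.1
scene 4 [21.8 23.6] 51.5
side (array([563.6, -46.7]), np.float64(243.7), 103.9, 56.5, 10.4, 315, (303, 140))
side 0 [24.7 27.5] 51.7
side 1 [24.5 27.7] 52.5
side 2 [25.1 28.2] 53.1
side 3 [24.7 27.7] 52.3
side 4 [25.3 28.6] 50.7
```

View pics/t5.png

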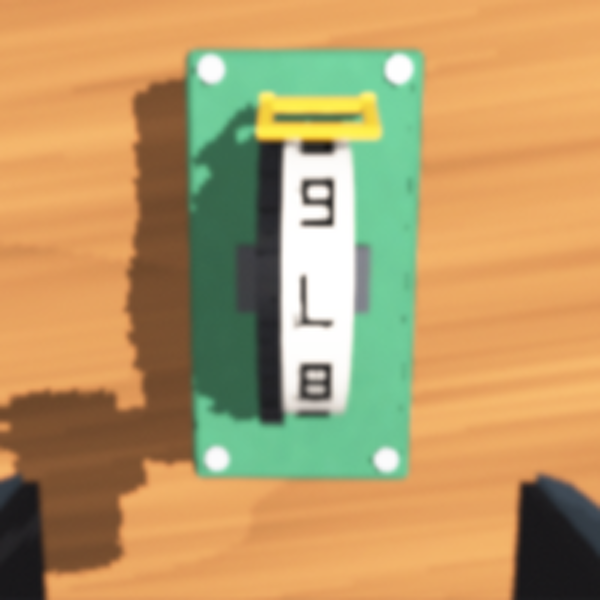

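Crop shows 6 (317,202), 7 (315,301) and 8 (315,382); 5 lies behind the window frame at (318,146). The column is unchanged.

Run:
```python
from th import *
P=np.load('t5.npz')['P']
for u,v,d in ((286,127,6),(285,160,7),(285,187,8)): theta(P,u,v,d)
```

```text
6 x 25.4 y -4.4 r 47.0 theta/36 5.02
7 x -2.8 y -3.7 r 46.5 theta/36 5.015
8 x -29.0 y -4.3 r 46.9 theta/36 5.05
```

The wheel reads 5.03 digits, well inside the tolerance of ±0.2. The column is intact and the arm is clear of everything, so I'm handing in.

```bash
python3 -c "
from workcell import env
print(env.job_done())"
```

```text
the job is handed in; nothing more can be done
None
```

Handed in: all five cartons stand in one square column on the stand, each layer within about 2 mm of centre, and the tally wheel reads 5; the verdict was not reported back.

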